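# Open the wick cutter's sprung hood and load its blade cassette

### The arm

A 6-joint arm with a two-finger parallel gripper is mounted at the origin on a cart in front of the work surface, level with it; the furniture and walls round the work are solid. World frame = base frame: x ahead of the robot, y to its left, z up, the work surface at z = 0. Lengths are in m, angles in rad, forces in N, time in s.
With the tool pointing down it reaches from about 0.325 to 0.875 m from the base axis. Payload 4.4 kg.
Tool frame: the origin (TCP) lies midway between the tips of the shut fingers; the grasp point (between the pads) lies 19 mm behind it (hold_point_z is the distance from the TCP to the grasp point, in m); z points along the fingers, y is the line along which they close (so a half turn about z gives the same grasp; the last joint's range is limited). The gripper opens to 85 mm and grips with 20 to 120 N. Pads are 22 mm wide; open, the fingers measure 114 mm over their backs; the gripper's body (76 mm by 85 mm) begins 54 mm behind the grasp point. The pads swing forward as they close: fully open they stand 13 mm farther back than shut.
Start: joints at [-1.351, 0.207, 1.542, -0, 1.393, -0.15], TCP at [0.208, -0.536, 0.231] pointing down, gripper open.
Joint ranges: [-2.73, 2.73], [-0.86, 2.22], [0.23, 2.46], [-1.11, 4.25], [0.08, 2.63], [-2.82, 2.82]. Speed limits (rad/s): [2.79, 2.79, 3.14, 3.14, 3.14, 3.14].

### API

Orientations are given as a unit quaternion [x, y, z, w].
In Python, from station import move_pose, servo_line, goto_joints, command_gripper, dwell, inverse_kinematics, read_state, snapshot, MotionError, close_job, hold_point_z gives the robot as it stands. Calls block until the motion is done:
- move_pose(position, orientation): joint-space move of the TCP to a pose.
- servo_line(position, rate=0.15, frame=None, guard=None): straight line of the TCP; frame=None keeps the orientation; rate is the mean speed in m/s. With guard (N) it stops when the force on the tool has changed by that much, and returns True; else False.
- goto_joints(angles): joint-space move.
- command_gripper(opening, grasp_force=None): finger opening in m; grasp_force is the grip in N (None keeps the last); returns when the fingers have stopped.
- dwell(seconds).
- inverse_kinematics(position, orientation): joint angles nearest the present ones, or None.
- read_state(): the state.
- snapshot(name): name is "scene" or "top"; returns a dict with "img" (400x640x3 uint8, blue, green, red), "fx", "fy", "cx", "cy" (pixels), "rvec" (rotation vector, rad) and "tvec" (3), from world to camera coordinates, as OpenCV has them. Camera axes: x right, y down, z forward; pixel columns grow to the right and rows downward; lengths in m; the calibration is good to about 2 mm. A picture is of the moment at which its call begins. There is no depth.
A pose or a line that the arm cannot do raises MotionError and nothing moves.
- close_job(): hands the job in; it is judged then, once.
The state is a dict: "t": time; "joint_positions": joint angles; "joint_vel": joint speeds; "joint_torque": joint torques, N m; "eef_pos": TCP position; "tool_rot": TCP orientation; "contact_force": force on the tool from outside, world axes, zero at the start; "torque": the same for the moment, N m; "opening": finger opening in m; "gripper_force": force on a finger pad.
Only numpy, scipy, OpenCV 4.12 (cv2) and the standard library are available. Lean on these libraries where they do the work, as an engineer would, in place of code of your own. Each camera call takes 0.05 s, during which the arm holds its last target. There are 200 camera calls.

### The job

Make the wick cutter ready: lift its guard hood by the bar handle and swing it back over the pull of its spring until it stays fully open by itself. Then take the upright blade cassette out of its plywood rack, set it down in the loading channel that was under the hood and let go of it, then slide it on by its black tab, nose first, into the housing until it is fully home, its steel body flush with the housing's face and only the black tab sticking out. Leave the hood open, and do not disturb the other things on the bench.

Things in the scene. Friction and masses are not known exactly. Their poses are not given: they have to be found in the camera images.
- cutter: wick cutter, fixed machine, base plate 210 x 315 x 10 mm (origin at bench height near its middle): x to its back (away from the robot at yaw 0), y to its left, z up. At its -y end a grey housing, 86 mm high, y = -140 to -20 mm, with the case for the cassette opening in its +y face. Over y = 0 to 140 mm the hood covers the loading channel
- channel (a point): middle of the loading channel's length at floor height, 14 mm above the bench. The channel runs along the cutter's y, from the housing's face to 143 mm from it (this point is 71.5 mm from the face), open above once the hood is up. Its two aluminium lips are 26 mm apart inside and, from 10 mm above the floor, flare to 36 mm apart at 20 mm above the floor
- hood (a joint): angle of the aluminium guard hood (rad): 0 shut, 2.09 fully open against its stop, leaning back. Over-centre spring: let go below about 1.2 rad it falls shut, above that it swings on by itself to the stop and stays. Lifting the bar takes about 4 N at the start
- hood_bar (a point): middle of the hood's handle, a round steel bar 12 mm thick along the cutter's y between two posts (about 95 mm free), 40 mm above the hood's top plate, 12 mm behind the hood's front edge; turns with the hood. Hood shut: 144 mm above the bench, 158 mm in front of and 44 mm above the hinge line. The hood is 142 mm wide and 170 mm deep
- hood_hinge (a point): point on the hood's hinge line, straight behind the middle of the handle, 100 mm above the bench. The hinge line runs along the cutter's y; as the hood opens the handle rises and swings to the cutter's +x (back)
- mouth (a point): centre of the case's mouth in the housing's +y face, 44 mm above the bench (half height of a cassette that stands on the channel floor). The case is 21 mm wide inside, its mouth bevelled to about 28 mm; roof 2.5 mm above the cassette. The cassette goes in along the cutter's -y, nose first
- stop (a point): centre of the case's end wall, 92 mm in from the mouth, same height; the nose rests here when the cassette is fully home. Axes as the cutter's
- cassette_mid (a point): loose blade cassette, 126 mm long, 0.22 kg: steel body 92 long x 18 thick x 60 mm high, then a black tab. This point: half-way up, mid-thickness, 51 mm behind the nose face. Axes: x to the nose, y across the thickness, z up. Starts upright in the rack, nose to the rack's +x, underside 8 mm above the bench
- cassette_tab (a point): middle of the black tab (34 mm long, 12 mm thick, 12 to 56 mm above the cassette's underside): 57 mm behind cassette_mid along the cassette's x and 4 mm higher
- cassette_nose (a point): centre of the cassette's nose face, 51 mm ahead of cassette_mid; the nose is narrowed to 14 mm
- rack: fixed plywood rack 150 x 60 mm, origin at bench height in its middle. Its side walls (10 mm thick, 23 mm apart, along its x) hide the cassette up to its top, 68 mm above the bench, but for a notch from x = -18 to +42 mm where they are 28 mm high: only there can fingers take the cassette, across its thickness; the tab is out of reach until it is set down elsewhere
- cup: steel measuring cup, bystander
- mould_a: candle mould 66 mm round, 92 mm high, bystander
- mould_b: candle mould 67 mm round, 92 mm high, behind the machine, bystander
- mould_c: candle mould 68 mm round, 86 mm high, bystander
- pliers: pliers with red sleeves lying flat, bystander
- thermometer: probe thermometer lying flat, 203 mm long, bystander
- tin: closed wick tin 77 x 124 mm, 48 mm high, fixed bystander
There are look-alikes about, which are no part of the job. Of the things that look like the part that bears cassette_mid, the larger one is meant.

How it is judged:
On the way, in this order (a step that is already met when the one before it is completed fails the run):
1. the hood stands fully open by itself, past its over-centre point, untouched (value of joint hood above 1.95 rad and contact force between hood and the arm below 0.2 N and contact force between hood and the fingers below 0.2 N), for 0.3 s.
2. the cassette stands in the loading channel, let go, not yet home (y of cassette_nose in the frame of stop between 0.012 and 0.13 m and x of cassette_nose in the frame of stop between -0.008 and 0.008 m and z of cassette_nose in the frame of stop below 0.006 m and contact force between cassette and the fingers below 0.1 N), for 0.15 s.
3. the cassette is fully home in the case (y of cassette_nose in the frame of stop between -0.004 and 0.005 m and distance between cassette_nose and stop below 0.008 m and angle between the y axis of cutter and the x axis of cassette_nose, either way round below 0.06 rad), for 0.1 s.
At the end, for the whole second after the job is handed in: The hood stands open (joint above 1.95 rad) and the cassette is at rest in the case: its nose within 5 mm of the end wall (so its steel body is flush with the housing's face to 5 mm), within 8 mm of the stop point in all, and in line with the case to 0.06 rad, nose first (all of step 3 and value of joint hood above 1.95 rad); the robot touches nothing.
It fails at once if a bystander is moved more than 30 mm (distance of any of cup, mould_a, mould_b, mould_c, pliers, thermometer from where it was at the start of the episode above 0.03 m).
It fails at once if the cassette is toppled (tilted more than 0.6 rad) (angle between cassette_mid's own z axis and vertical above 0.6 rad).
It also fails if it takes over 72 s, if anything falls off the work surface, if the arm or the gripper's body presses on something with over 40 N, if the wrist force passes 120 N, or if a joint passes its speed limit or range.

## Working session

There is one attempt and no reset: what is moved stays moved. The work goes in short steps, each a Python script; the robot and the scene stay as the last script left them, time stands still between calls to the robot, and variables do not carry over. Pictures are saved under pics/ and viewed, at most 10 in all, crops included, and the job is handed in when it is done.

```bash
mkdir -p pics; ls; python3 - <<'E'
from station import *
import cv2,numpy as np
for n in("scene","top"):
    s=snapshot(n);cv2.imwrite(f"pics/{n}0.png",s["img"])
    R=cv2.Rodrigues(np.array(s["rvec"]))[0];print(n,s["fx"],s["fy"],s["cx"],s["cy"],-R.T@np.array(s["tvec"]).ravel(),R[2])
st=read_state();print(st["t"],st["eef_pos"],st["tool_rot"],hold_point_z)
E
```

```text
pics
scene 503.9068391228858 503.9068391228858 327.0059402897642 205.6420260481238 [0.0169864  0.76557386 0.66136126] [ 0.39898675 -0.79353297 -0.45947252]
top 440.9451883261854 440.9451883261854 319.7027838674728 200.67241529196085 [ 0.32066682 -0.19529977  1.17281639] [ 0.17351238 -0.01229625 -0.98475492]
0.1 [ 0.20764943 -0.53545259  0.2302053 ] [ 9.82957064e-01  1.83832194e-01 -3.93498949e-05 -1.06432670e-03] 0.0187
```

View pics/scene0.png

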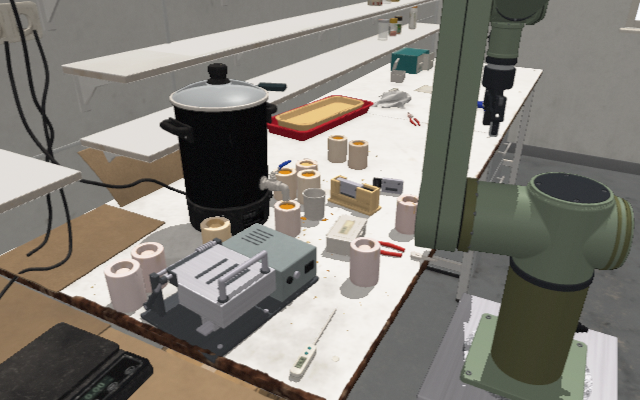

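View pics/top0.png

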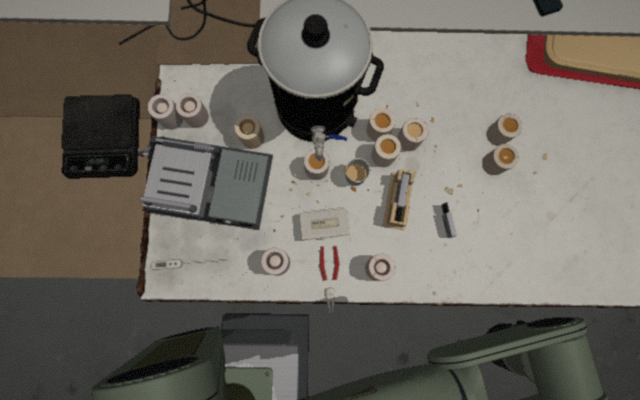

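Overview: the cutter is at top-view px (207,182), with the hood on the left and the housing on the right. Candidates for the cassette are the block in the plywood rack at px (401,195) and a smaller, loose look-alike at px (447,220). I choose the one in the rack because it is larger and stands upright. Next I check it close up.

```bash
python3 - <<'E'
import cv2,numpy as np
t=cv2.imread("pics/top0.png");s=cv2.imread("pics/scene0.png")
R=lambda i,x,y,w,h,k:cv2.resize(i[y:y+h,x:x+w],None,fx=k,fy=k,interpolation=cv2.INTER_CUBIC)
a=R(t,135,130,145,105,5);cv2.imwrite("pics/cutter_top.png",a)
b=R(t,375,160,90,75,4.4);c=R(s,320,165,90,75,4.4);d=R(s,140,225,190,125,4)
cv2.imwrite("pics/rack.png",np.hstack([b,c]));
cv2.imwrite("pics/cutter_scene.png",d)
E
```

```text
(no output)
```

View pics/cutter_top.png

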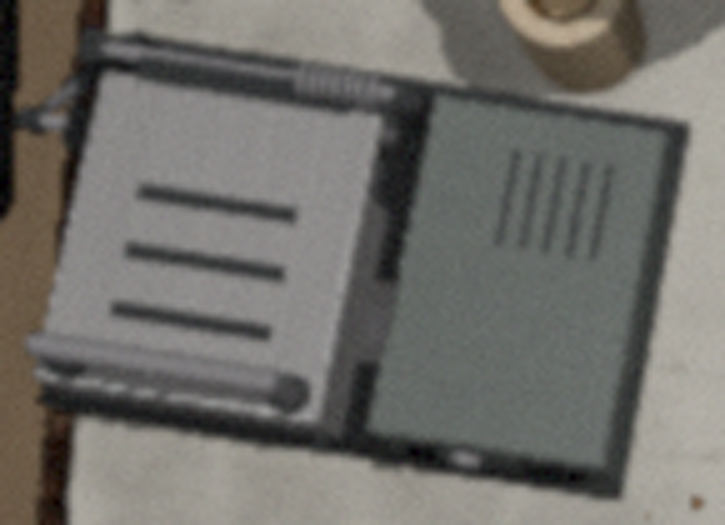

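View pics/rack.png

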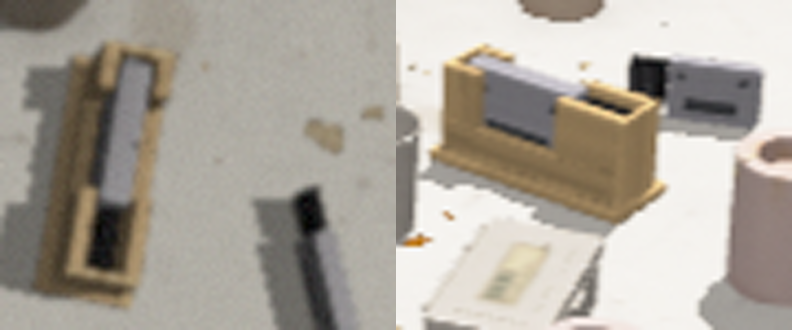

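View pics/cutter_scene.png

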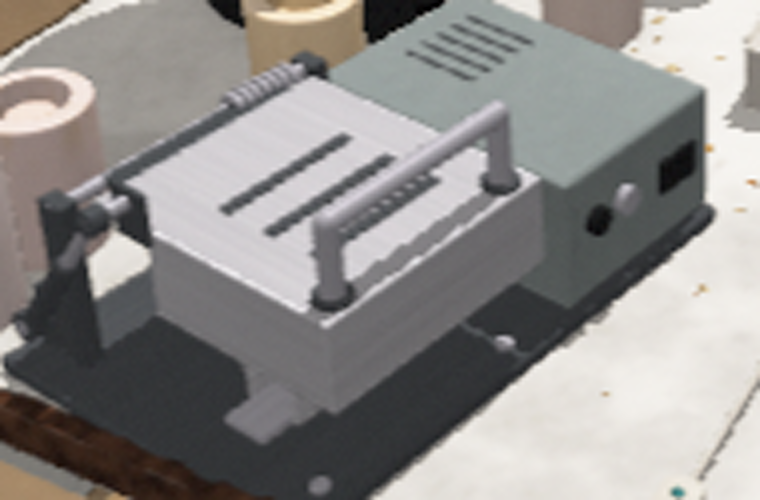

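The rack crop shows the cassette upright, with its black tab towards the robot (crop px 100,240) and its nose at the far end. The small look-alike lies loose at the right. The cutter crops show the bar at the front of the hood and the housing on the −y side. Now I triangulate.

```bash
cat > h.py <<'E'
import cv2,numpy as np
from station import *
from scipy.spatial.transform import Rotation as Ro
np.set_printoptions(precision=4,suppress=True)
def cam(n):
    s=snapshot(n);R=cv2.Rodrigues(np.array(s["rvec"]))[0];t=np.array(s["tvec"]).ravel()
    K=np.array([[s["fx"],0,s["cx"]],[0,s["fy"],s["cy"]],[0,0,1]]);return s["img"],K,R,t
def ray(c,p):
    _,K,R,t=c;d=R.T@np.linalg.inv(K)@[p[0],p[1],1];return -R.T@t,d/np.linalg.norm(d)
def onz(c,p,z):
    o,d=ray(c,p);return o+d*(z-o[2])/d[2]
def tri(c1,p1,c2,p2):
    o,d=ray(c1,p1);q,e=ray(c2,p2)
    a=np.linalg.lstsq(np.c_[d,-e],q-o,rcond=None)[0];A=o+a[0]*d;B=q+a[1]*e
    return (A+B)/2,np.linalg.norm(A-B)
def proj(c,P):
    _,K,R,t=c;v=K@(R@np.array(P)+t);return v[:2]/v[2]
E
python3 - <<'E'
from h import *
T=cam("top");S=cam("scene")
u=lambda p,k,ox,oy:((p[0]+.5)/k-.5+ox,(p[1]+.5)/k-.5+oy)
ct=lambda *p:u(p,5,135,130); rt=lambda *p:u(p,4.4,375,160); rs=lambda x,y:u((x-396,y),4.4,320,165); cs=lambda *p:u(p,4,140,225)
H=[onz(T,ct(*p),.086) for p in[(437,93),(668,125),(612,470),(370,432)]]
for h in H:print("housing",h)
for i in range(4):print(np.linalg.norm(H[i]-H[i-1]),np.degrees(np.arctan2(*(H[i]-H[i-1])[[1,0]])))
print("hous scene",[onz(S,cs(*p),.086) for p in[(568,188),(705,90)]])
for p in[(28,343),(300,390),(165,365)]:print("bar top view",onz(T,ct(*p),.147))
for p in[(322,222),(497,108)]:print("bar scene",onz(S,cs(*p),.148))
for n,p,q in[("BL",(105,42),(447,62)),("BR",(175,52),(485,46)),("FL",(66,278),(617,120)),("FR",(133,287),(655,97))]:
    print("rack",n,*tri(T,rt(*p),S,rs(*q)),onz(T,rt(*p),.068),onz(S,rs(*q),.068))
for p in[(125,60),(150,62),(104,200),(132,204)]:print("cas top",onz(T,rt(*p),.068))
for n,p in[("mould_b",(250,130)),("tin",(323,223)),("m274",(274,262)),("m388",(387,148)),("cup",(357,173)),("m316",(316,165)),("m380",(380,267))]:print(n,onz(T,p,.09))
E
```

```text
housing [0.6438 0.0419 0.086 ]
housing [ 0.6291 -0.0761  0.086 ]
housing [ 0.452  -0.0545  0.086 ]
housing [0.4691 0.0659 0.086 ]
0.17636903550278557 -7.824939480708349
0.11897651190383017 -97.11199182129289
0.17838051227619106 173.02787830746828
0.12162337870495207 81.93419201326297
hous scene [array([0.4656, 0.0681, 0.086 ]), array([ 0.4492, -0.0445,  0.086 ])]
bar top view [0.5004 0.2138 0.147 ]
bar top view [0.4801 0.0851 0.147 ]
bar top view [0.4909 0.149  0.147 ]
bar scene [0.4964 0.2149 0.148 ]
bar scene [0.4808 0.1035 0.148 ]
rack BL [ 0.5993 -0.4119  0.069 ] 0.003829098920445215 [ 0.6014 -0.4115  0.068 ] [ 0.5982 -0.4141  0.068 ]
rack BR [ 0.5936 -0.4542  0.0655] 0.00635476795270835 [ 0.596  -0.4526  0.068 ] [ 0.5878 -0.4493  0.068 ]
rack FL [ 0.4638 -0.3855  0.0694] 0.0053141875391222665 [ 0.4615 -0.3866  0.068 ] [ 0.4675 -0.3877  0.068 ]
rack FR [ 0.4569 -0.4244  0.071 ] 0.0008016226004379823 [ 0.4569 -0.4251  0.068 ] [ 0.4595 -0.4303  0.068 ]
cas top [ 0.5907 -0.4231  0.068 ]
cas top [ 0.5898 -0.4377  0.068 ]
cas top [ 0.5073 -0.4093  0.068 ]
cas top [ 0.5052 -0.4255  0.068 ]
mould_b [ 0.6922 -0.0279  0.09  ]
tin [ 0.4556 -0.2177  0.09  ]
m274 [ 0.3583 -0.0998  0.09  ]
m388 [ 0.6508 -0.3788  0.09  ]
cup [ 0.5839 -0.302   0.09  ]
m316 [ 0.6029 -0.1982  0.09  ]
m380 [ 0.3499 -0.3579  0.09  ]
```

```bash
cat >> h.py <<'E'
yaw=-0.131
X=np.array([np.cos(yaw),np.sin(yaw),0]);Y=np.array([-X[1],X[0],0]);Z=np.array([0,0,1.])
bar=np.array([.4895,.1535,.144]);hinge=np.array([*(bar+.158*X)[:2],.1])
def down(y):  # tool pointing down, closing line along y
    y=np.array(y)/np.linalg.norm(y);z=-Z
    return Ro.from_matrix(np.c_[np.cross(y,z),y,z]).as_quat()
def tcp(p,q): # TCP so that grasp point is at p
    return np.array(p)+Ro.from_quat(q).apply([0,0,hold_point_z])
def barat(th):
    a=np.arctan2(.044,-.158)-th;r=np.hypot(.044,.158)
    return hinge+r*np.cos(a)*X+r*np.sin(a)*Z
E
python3 - <<'E'
from h import *
for s in(1,-1):
    q=down(s*X)
    for p in(bar+.1*Z,bar,barat(.7),barat(1.45),barat(1.45)+.1*Z):
        print(s,p,inverse_kinematics(list(tcp(p,q)),list(q)))
E
```

```text
1 [0.4895 0.1535 0.244 ] [ 0.135   0.0796  1.6986 -0.      1.3634  0.266 ]
1 [0.4895 0.1535 0.144 ] [ 0.135   0.1919  1.795  -0.      1.1546  0.266 ]
1 [0.5544 0.1449 0.2354] [ 0.1047  0.2145  1.5628 -0.      1.3643  0.2357]
1 [0.6706 0.1296 0.2622] [ 0.0644  0.4262  1.2324 -0.      1.483   0.1954]
1 [0.6706 0.1296 0.3622] [ 0.0644  0.3856  1.0874 -0.      1.6686  0.1954]
-1 [0.4895 0.1535 0.244 ] None
-1 [0.4895 0.1535 0.144 ] None
-1 [0.5544 0.1449 0.2354] None
-1 [0.6706 0.1296 0.2622] None
-1 [0.6706 0.1296 0.3622] None
```

```bash
python3 - <<'E'
from h import *
q=list(down(X))
move_pose(list(tcp(bar+.1*Z,q)),q)
command_gripper(.05,30)
print("hit",servo_line(list(tcp(bar,q)),.12,guard=12))
command_gripper(0,35)
s=read_state();print(s["t"],s["opening"],s["gripper_force"],s["contact_force"],s["eef_pos"])
for th in(.1,.2,.3):
    servo_line(list(tcp(barat(th),q)),.1);s=read_state();print(th,s["t"],s["opening"],s["contact_force"])
cv2.imwrite("pics/s1.png",np.hstack([cv2.resize(snapshot("top")["img"][120:250,130:290],None,fx=2.4,fy=2.4),cv2.resize(snapshot("scene")["img"][200:330,130:290],None,fx=2.4,fy=2.4)]))
E
```

```text
hit False
4.6917 0.010738019651150881 34.16493237018585 [-0.3781 -0.9587  3.1708] [0.49   0.1536 0.1261]
0.1 5.0083 0.010785065825522178 [ 3.1477  1.6359 -6.8916]
0.2 5.325 0.01047939113297928 [-0.2314  1.365  -3.9703]
0.3 5.6417 0.010384338318863078 [-3.5193  1.422  -2.6776]
```

View pics/s1.png

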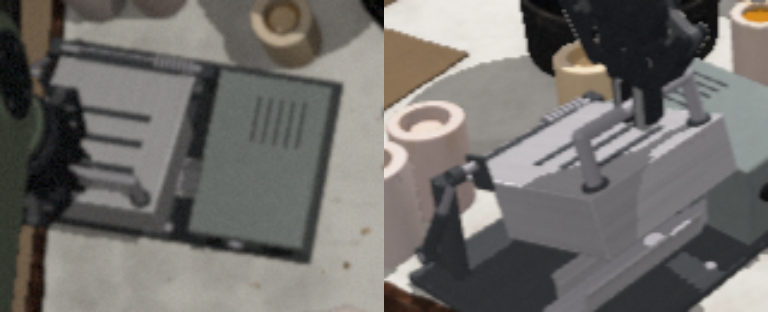

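The hood is up about 17° and the fingers hold the bar at right-crop px (650,100), with low forces. I continue the swing.

```bash
python3 - <<'E'
from h import *
q=list(down(X))
for th in np.arange(.45,1.51,.15):
    servo_line(list(tcp(barat(th),q)),.12);s=read_state();print(round(th,2),s["t"],s["opening"],s["contact_force"])
command_gripper(.026)
servo_line(list(tcp(barat(th)+.11*Z,q)),.2)
dwell(.5);s=read_state();print(s["t"],s["opening"],s["contact_force"])
move_pose([.5,-.1,.3],q)
T=snapshot("top")["img"];S=snapshot("scene")["img"]
cv2.imwrite("pics/t2.png",T);cv2.imwrite("pics/s2.png",S)
cv2.imwrite("pics/v2.png",np.vstack([cv2.resize(T[110:240,120:290],None,fx=4,fy=4,interpolation=2)[:300*2-0][:520],]))
a=cv2.resize(T[115:240,120:285],None,fx=2.4,fy=2.4,interpolation=2);b=cv2.resize(S[200:360,130:330],None,fx=2,fy=2,interpolation=2)
o=np.zeros((600,400,3),np.uint8);o[:300,:396]=a;b=cv2.resize(b,(375,300));o[300:,:375]=b;cv2.imwrite("pics/v2.png",cv2.resize(o,None,fx=1,fy=1))
E
```

```text
0.45 6.1 0.010893253171079736 [-9.5822 -0.4859  2.0801]
0.6 6.4583 0.010508504622671262 [-12.2911  -0.1733   8.3125]
0.75 6.8167 0.010610417341325522 [-11.2041  -1.7139  12.9938]
0.9 7.175 0.010600671557736441 [-7.2474 -3.0961 11.0281]
1.05 7.5333 0.010536031962164436 [-4.7579 -3.8463  7.5045]
1.2 7.8917 0.010618860090360099 [-1.7221 -3.4449  8.2382]
1.35 8.25 0.010964667578676875 [-0.7177 -4.7865  7.0293]
1.5 8.6083 0.010606942054696466 [ 0.5955 -5.076   5.0679]
10.1083 0.026207056018410183 [-0.7546  0.2452  0.1795]
```

View pics/v2.png

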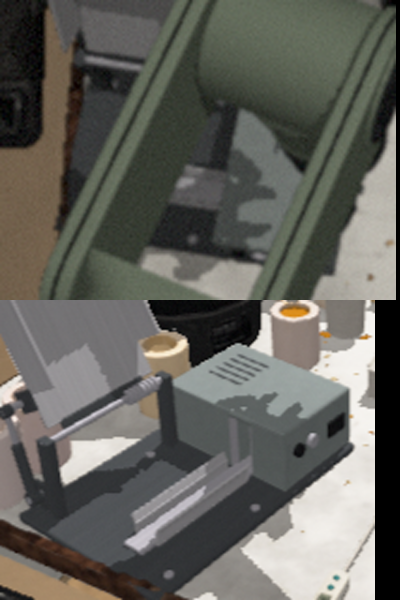

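The hood leans back against its stop. The channel is visible with its near end at lower-crop px (140,540), and it runs to the housing. I move over the rack and photograph the channel unobstructed.

```bash
cat >> h.py <<'E'
ry=-0.18
rX=np.array([np.cos(ry),np.sin(ry),0]);rY=np.array([-rX[1],rX[0],0])
cas=np.array([.5406,-.4216,.053])
E
python3 - <<'E'
from h import *
q=list(down(rY))
move_pose(list(tcp(cas+.15*Z,q)),q);command_gripper(.05)
T=snapshot("top")["img"];S=snapshot("scene")["img"]
cv2.imwrite("pics/t3.png",T);cv2.imwrite("pics/s3.png",S)
a=cv2.resize(T[140:240,130:280],None,fx=4,fy=4,interpolation=2);b=cv2.resize(S[235:345,150:320],None,fx=3.5,fy=3.5,interpolation=2)
b=cv2.resize(S[235:335,190:320],None,fx=1.5,fy=1.5,interpolation=2)
o=np.zeros((400,800,3),np.uint8);o[:400,:600]=a;o[:150,600:795]=b;cv2.imwrite("pics/v3.png",o);print(read_state()["t"],read_state()["eef_pos"])
E
```

```text
13.5 [ 0.5406 -0.4215  0.1844]
```

View pics/v3.png

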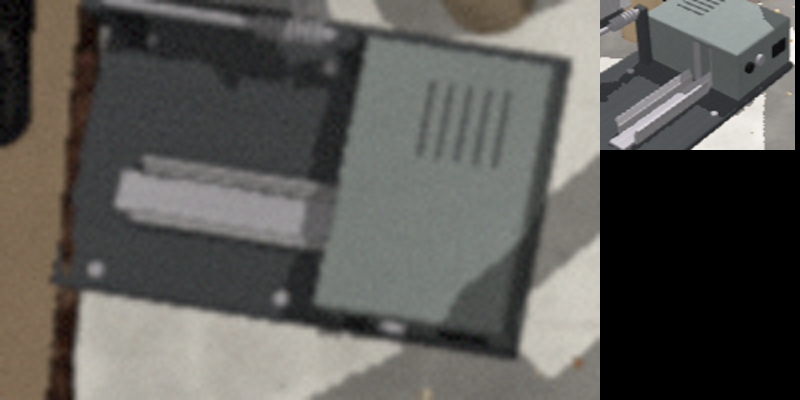

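In the crop the channel's lips show as bright bands: the back edge runs from (148,158) to (335,183) and the front edge from (135,220) to (325,248). The floor tongue ends at (116,189).

```bash
python3 - <<'E'
from h import *
T=cam("top")
ct=lambda *p:((p[0]+.5)/4-.5+130,(p[1]+.5)/4-.5+140)
P={}
for n,p,z in[("backL",(148,158),.034),("backR",(335,183),.034),("frL",(135,220),.034),("frR",(325,248),.034),("tongueB",(118,172),.014),("tongueF",(114,208),.014),
  ("hBL",(368,35),.086),("hBR",(556,64),.086),("hFR",(503,332),.086),("hFL",(315,304),.086)]:
    P[n]=onz(T,ct(*p),z);print(n,P[n])
face=(P["hBL"]+P["hFL"])/2
for n in P: print(n,"rel to face centre X,Y",(P[n]-face)@X,(P[n]-face)@Y)
# brightness profile across the channel (image rows), every few columns
g=cv2.cvtColor(T[0],cv2.COLOR_BGR2GRAY)
for d in(.03,.07,.11):
    print(d,[int(g[tuple(np.round(proj(T,(face*[1,1,0])+[0,0,.014]+d*Y+x*X)).astype(int)[::-1])]) for x in np.arange(-.05,.0501,.0025)])
E
```

```text
backL [0.5723 0.1941 0.034 ]
backR [0.5576 0.0706 0.034 ]
frL [0.5306 0.1995 0.034 ]
frR [0.5141 0.0747 0.034 ]
tongueB [0.5668 0.2202 0.014 ]
tongueF [0.5422 0.2209 0.014 ]
hBL [0.6433 0.0428 0.086 ]
hBR [ 0.6264 -0.0773  0.086 ]
hFR [ 0.4544 -0.0504  0.086 ]
hFL [0.47   0.0665 0.086 ]
backL rel to face centre X,Y -0.002734137805641313 0.14023260340579224
backR rel to face centre X,Y -0.0011796014588425115 0.015872143431562135
frL rel to face centre X,Y -0.044692177002957516 0.14014518090169337
frR rel to face centre X,Y -0.044779002278326124 0.014262912783592423
tongueB rel to face centre X,Y -0.01158995069353983 0.16536601680722657
tongueF rel to face centre X,Y -0.03601387251448589 0.16292512722915375
hBL rel to face centre X,Y 0.08746444118856238 -0.0004253211537613861
hBR rel to face centre X,Y 0.08637786740065886 -0.12176709005390784
hFR rel to face centre X,Y -0.08768640808439154 -0.11753618031949208
hFL rel to face centre X,Y -0.08746444118856243 0.00042532115376137916
0.03 [40, 39, 63, 87, 92, 96, 95, 96, 95, 96, 96, 97, 98, 96, 89, 88, 82, 83, 85, 87, 76, 49, 36, 44, 37, 39, 43, 38, 38, 39, 40, 40, 44, 40, 39, 36, 37, 42, 42, 39, 39]
0.07 [59, 58, 66, 105, 129, 131, 147, 151, 148, 148, 147, 151, 151, 147, 148, 134, 106, 107, 115, 121, 121, 90, 63, 66, 59, 60, 62, 64, 66, 62, 62, 67, 66, 64, 65, 63, 65, 63, 62, 62, 66]
0.11 [61, 56, 55, 93, 135, 125, 137, 150, 152, 147, 148, 148, 153, 153, 149, 141, 116, 121, 115, 110, 113, 105, 73, 61, 65, 65, 65, 65, 61, 65, 65, 65, 61, 65, 63, 64, 65, 64, 61, 68, 62]
```

```bash
cat >> h.py <<'E'
face=np.array([.5567,.0545,0]);chan=face-.0236*X
E
python3 - <<'E'
from h import *
q=list(down(rY))
print(servo_line(list(tcp(cas,q)),.1,guard=10))
command_gripper(0,45)
s=read_state();print(s["t"],s["opening"],s["gripper_force"],s["contact_force"],s["torque"],s["eef_pos"])
servo_line(list(tcp(cas+.02*Z,q)),.05);s=read_state();print(s["contact_force"],s["torque"])
servo_line(list(tcp(cas+.15*Z,q)),.12)
dwell(.1);s=read_state();print(s["t"],s["opening"],s["contact_force"],s["torque"])
q2=list(down(X))
move_pose([.5,-.12,.28],q2)
S=cam("scene");T=cam("top")
cv2.imwrite("pics/t4.png",T[0]);cv2.imwrite("pics/s4.png",S[0]);s=read_state();print(s["t"],s["eef_pos"],s["opening"])
g=np.array(s["eef_pos"])+[0,0,.019]
print(proj(S,g),proj(T,g))
u,v=np.round(proj(S,g)).astype(int)
cv2.imwrite("pics/v4.png",cv2.resize(S[0][max(v-60,0):v+60,max(u-80,0):u+80],None,fx=4,fy=4,interpolation=2))
E
```

```text
False
15.5833 0.017122481058635963 44.9456387758255 [-0.0992  0.725   2.3721] [ 0.102  -0.0851  0.01  ] [ 0.541  -0.4218  0.0349]
[ 0.6092  0.1037 -3.1536] [-0.0032 -0.0116 -0.0021]
17.4667 0.017093968962504227 [ 0.7321  0.6547 -2.6363] [-0.0348 -0.0052 -0.0528]
19.2333 [ 0.5001 -0.1205  0.2798] 0.017804418061675764
[312.2783 138.3066] [277.4532 187.6019]
```

View pics/v4.png

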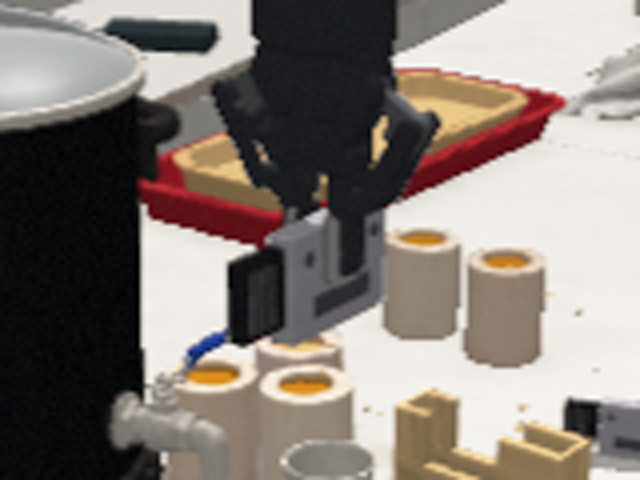

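Held firmly: the tab (crop px 255,295) points to +y, and the nose points towards the housing side. I check where along its length it is gripped.

```bash
python3 - <<'E'
from h import *
S=cam("scene");s=read_state();g=np.array(s["eef_pos"])+[0,0,.019]
u,v=np.round(proj(S,g)).astype(int)
f=lambda P:((proj(S,P)-[max(u-80,0),max(v-60,0)]+.5)*4-.5)
for n,dy,dz in[("joint bottom",.041,-.045),("joint top",.041,.015),("nose bottom",-.051,-.045),("tab end bottom",.075,-.033),("tab end top",.075,.011)]:
    print(n,f(g-.009*X+dy*Y+dz*Z), f(g+.009*X+dy*Y+dz*Z))
E
```

```text
joint bottom [289.9155 349.9336] [262.4804 341.9465]
joint top [289.3179 240.3613] [261.1536 233.1164]
nose bottom [389.9593 298.2867] [363.3732 291.1919]
tab end bottom [249.261  348.8819] [221.3671 340.6669]
tab end top [247.9889 266.6442] [219.5462 258.9982]
```

```bash
python3 - <<'E'
from h import *
q=list(down(X))
p=chan+.060*Y
hz=.045+.014
move_pose(list(tcp(p+(hz+.12)*Z,q)),q)
servo_line(list(tcp(p+(hz+.03)*Z,q)),.15,guard=10)
dwell(.2);f0=np.array(read_state()["contact_force"])
h=servo_line(list(tcp(p+(hz-.006)*Z,q)),.03,guard=5)
s=read_state();print(h,s["t"],s["eef_pos"][2]+.0187-hz,s["eef_pos"],f0,s["contact_force"],s["torque"])
S=snapshot("scene")["img"];T=snapshot("top")["img"]
cv2.imwrite("pics/v5.png",np.hstack([cv2.resize(S[215:340,170:310],None,fx=2.8,fy=2.8,interpolation=2),cv2.resize(T[130:255,140:280],None,fx=2.8,fy=2.8,interpolation=2)]))
E
```

```text
True 22.1833 0.0005678542288214405 [0.5411 0.1171 0.0409] [-0.4315  0.7511 -3.4768] [ 1.702  -0.5948  3.69  ] [ 0.0197 -0.0708 -0.0016]
```

View pics/v5.png

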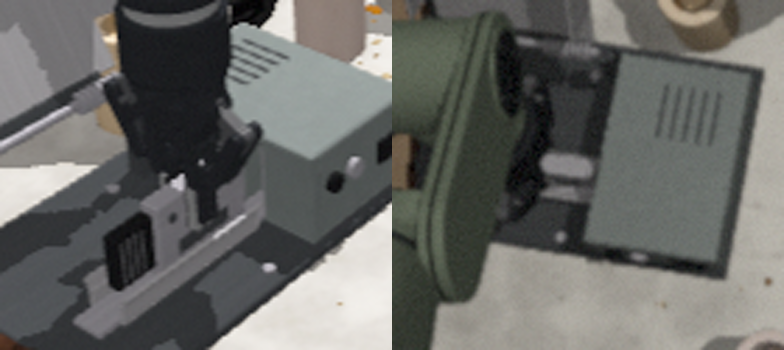

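Seated on the floor at exactly the expected height, with the nose short of the housing face. Now release, regrip on the tab and slide.

```bash
python3 - <<'E'
from h import *
q=list(down(X))
command_gripper(.045);dwell(.2)
p=chan+.060*Y+.059*Z
servo_line(list(tcp(p+.05*Z,q)),.15);dwell(.2);print(read_state()["contact_force"])
p=chan+.120*Y+.059*Z
servo_line(list(tcp(p+.05*Z,q)),.15)
print(servo_line(list(tcp(p,q)),.1,guard=8))
command_gripper(0,30)
s=read_state();print(s["t"],s["opening"],s["eef_pos"],s["contact_force"])
f0=np.array(s["contact_force"])
h=servo_line(list(tcp(chan+.008*Y+.059*Z,q)),.06,guard=18)
s=read_state();print(h,s["t"],s["eef_pos"],(np.array(s["eef_pos"])-face)@Y,s["contact_force"],s["opening"])
S=snapshot("scene")["img"]
cv2.imwrite("pics/v6.png",cv2.resize(S[215:340,170:310],None,fx=4,fy=4,interpolation=2))
E
```

```text
[-0.7775 -0.1147 -0.5432]
False
25.15 0.01120651494175824 [0.5496 0.1767 0.0413] [-0.4223 -0.5145  4.1883]
True 25.8417 [0.5464 0.1602 0.0413] 0.10344760726253766 [-2.1239  1.4448  3.2981] 0.011644981803891025
```

View pics/v6.png

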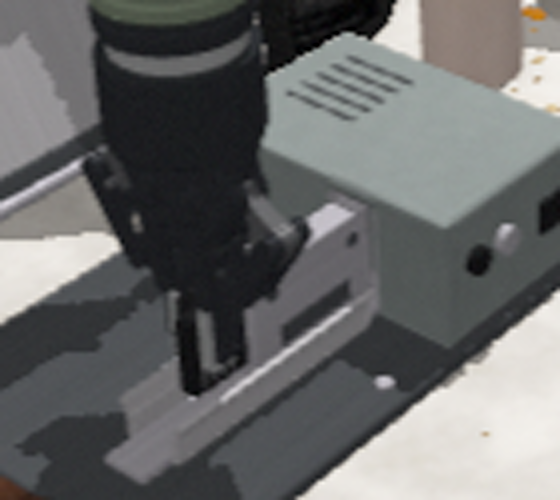

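It stopped with the nose just at the mouth, probably a touch on the bevel, and the force has relaxed since. I resume gently in small steps and watch the side force.

```bash
python3 - <<'E'
from h import *
q=list(down(X))
for d in(.100,.096,.092,.088):
    h=servo_line(list(tcp(chan+d*Y+.0595*Z,q)),.03,guard=25)
    s=read_state();f=np.array(s["contact_force"]);print(h,s["t"],(np.array(s["eef_pos"])-face)@Y,"F XYZ",f@X,f@Y,f[2],s["opening"],s["torque"])
    if h: break
E
```

```text
False 26.1667 0.10316009997254205 F XYZ -2.5552126434814713 11.101851726235887 4.080182602537769 0.011274730104126407 [ 1.2794  0.2266 -0.3119]
False 26.45 0.10234302499296165 F XYZ -4.53976377507999 20.23802007868595 5.1429841907343254 0.011626423799482371 [ 2.7632  0.2547 -0.4135]
False 26.7333 0.09498893937465357 F XYZ -4.942986034426611 9.706933660290957 6.399443162396087 0.01145781493923952 [ 1.1636  0.5182 -0.3863]
False 27.0167 0.09058019128601015 F XYZ -5.2969807718220725 8.049697422456063 6.529001753904775 0.011047979637672912 [ 1.0259  0.5328 -0.4501]
```

```bash
python3 - <<'E'
from h import *
q=list(down(X))
c=chan-.0015*X
for d in(.085,.08,.07,.06,.05,.04,.03,.025,.02,.016):
    h=servo_line(list(tcp(c+d*Y+.0595*Z,q)),.04,guard=25)
    s=read_state();f=np.array(s["contact_force"]);print(h,round(s["t"],2),(np.array(s["eef_pos"])-face)@Y,"F XYZ",f@X,f@Y,f[2],s["opening"])
    if h or abs(f@Y)>25: break
E
```

```text
False 27.27 0.08668155881836051 F XYZ -1.8343357892852516 5.351616549142995 5.0731291286764915 0.011311970813939315
False 27.54 0.0815247276872736 F XYZ -3.0496836391523634 5.050408593674447 5.169384640645458 0.011553413385453591
False 27.94 0.0714641207045618 F XYZ -3.600518635145213 5.081673041154356 6.048282956523939 0.011130434964817974
False 28.34 0.06155278194741303 F XYZ -3.610457882889629 5.939577122833116 5.129291893514092 0.010836969296780697
False 28.74 0.05164782870591769 F XYZ -4.058327170284701 6.606018579460134 5.85661664075909 0.011364895725741982
False 29.14 0.041740863383515014 F XYZ -3.4582171793229417 6.772531834990365 6.571270906248438 0.011265591844738248
False 29.54 0.03182510471177068 F XYZ -3.6460523626287933 6.655310598298544 7.240717095975382 0.011364096233189043
False 29.82 0.027000376026432352 F XYZ -4.201457598588641 7.429451216149384 7.349185618073767 0.011024725537338893
False 30.09 0.02209950975822286 F XYZ -4.412318635725171 7.570549945847446 7.455358014677269 0.011540397959374615
False 30.34 0.020424439265574686 F XYZ -2.2923000734834247 14.442037361789707 6.245374855269601 0.011428605599786097
```

```bash
python3 - <<'E'
from h import *
q=list(down(X));c=chan-.0015*X
for d in(.014,.012,.009):
    h=servo_line(list(tcp(c+d*Y+.0595*Z,q)),.03,guard=35)
    s=read_state();f=np.array(s["contact_force"]);print(h,round(s["t"],2),(np.array(s["eef_pos"])-face)@Y,"F XYZ",f@X,f@Y,f[2],s["opening"])
    if h or f@Y>32: break
dwell(.2)
command_gripper(.04)
g=np.array(read_state()["eef_pos"])
servo_line(list(g+.08*Z),.15)
command_gripper(0)
# then, shut fingers behind the tab's end: touch to measure
y1=.075
servo_line(list(tcp(c+y1*Y+.14*Z,q)),.15)
servo_line(list(tcp(c+y1*Y+.062*Z,q)),.12,guard=8);dwell(.2)
h=servo_line(list(tcp(c+.035*Y+.062*Z,q)),.04,guard=10)
s=read_state();f=np.array(s["contact_force"]);print("touch",h,round(s["t"],2),(np.array(s["eef_pos"])-face)@Y,f@X,f@Y,f[2])
E
```

```text
False 30.59 0.020377491896143747 F XYZ -3.1174060231730567 21.236494178614993 4.623852803452275 0.01134425661865416
False 30.84 0.02028368888550286 F XYZ -3.1439272150147435 27.307349326744202 4.457633966892088 0.011142012704783653
False 31.09 0.019976985741629698 F XYZ -3.0359114692643656 36.07986085185098 2.42051105917397 0.011006791615876177
touch True 35.09 0.04693921199617512 0.2988686736047113 2.51726410839234 1.1461219523730002
```

```bash
python3 - <<'E'
from h import *
q=list(down(X));c=chan-.0015*X
for d in(.046,.044,.042,.040,.038,.036):
    h=servo_line(list(tcp(c+d*Y+.062*Z,q)),.03,guard=35)
    s=read_state();f=np.array(s["contact_force"]);print(h,round(s["t"],2),(np.array(s["eef_pos"])-face)@Y,"F XYZ",f@X,f@Y,f[2])
    if h or f@Y>32: break
servo_line(list(tcp(c+.06*Y+.062*Z,q)),.1);servo_line(list(tcp(c+.06*Y+.2*Z,q)),.2)
move_pose([.5,-.33,.3],q)
T=cam("top");S=cam("scene");cv2.imwrite("pics/t7.png",T[0]);cv2.imwrite("pics/s7.png",S[0])
# profiles along the cassette's top (z=.074) and tab top (z=.070), per mm from the face
for n,C in(("top",T),("scene",S)):
    g=cv2.cvtColor(C[0],cv2.COLOR_BGR2GRAY)
    for x,z in((0,.070),(-.006,.05)):
        print(n,z,[(int(d*1000),int(cv2.getRectSubPix(g,(1,1),tuple(map(float,proj(C,chan+x*X+d*Y+z*Z))))[0,0])) for d in np.arange(-.006,.05,.003)])
E
```

```text
False 35.34 0.04687880974479773 F XYZ 0.04710462297385102 4.445074843511114 -0.6911333651099911
False 35.59 0.04684367757010062 F XYZ 0.03757069938710961 11.021447523312242 -0.8892216033061575
False 35.84 0.046806787410743685 F XYZ -0.0033899214765414727 17.592239633139805 -1.1225662381063202
False 36.09 0.04677943430354986 F XYZ -0.08365764354004272 22.53059585733443 -0.8552848833644042
False 36.34 0.04677968667908851 F XYZ -0.6747123081641806 29.190878326464784 -0.34192543660336516
False 36.59 0.046763423840780256 F XYZ 0.13420645341352008 35.73362059302488 -1.7154596625177667
top 0.07 [(-6, 119), (-3, 119), (0, 118), (3, 99), (6, 58), (9, 26), (12, 25), (15, 18), (18, 21), (20, 24), (24, 20), (27, 16), (30, 27), (33, 45), (36, 103), (39, 140), (42, 142), (45, 140), (48, 137)]
top 0.05 [(-6, 119), (-3, 121), (0, 126), (3, 121), (6, 116), (9, 89), (12, 50), (15, 35), (18, 35), (20, 30), (24, 35), (27, 38), (30, 49), (33, 58), (36, 71), (39, 85), (42, 95), (45, 95), (48, 98)]
scene 0.07 [(-6, 119), (-3, 111), (0, 86), (3, 51), (6, 41), (9, 42), (12, 42), (15, 41), (18, 39), (20, 41), (24, 41), (27, 40), (30, 40), (33, 38), (36, 44), (39, 68), (42, 85), (45, 88), (48, 88)]
scene 0.05 [(-6, 112), (-3, 88), (0, 37), (3, 21), (6, 36), (9, 44), (12, 44), (15, 44), (18, 41), (20, 42), (24, 43), (27, 43), (30, 30), (33, 19), (36, 15), (39, 18), (42, 42), (45, 88), (48, 130)]
```

```bash
python3 - <<'E'
from h import *
T=cam("top");S=cam("scene")
for n,C,pts in(("scene side",S,(-.008,.06)),("scene top",S,(0,.0735)),("top",T,(0,.0735))):
    print(n,[(round(d*1000),*map(int,C[0][tuple(np.round(proj(C,chan+pts[0]*X+d*Y+pts[1]*Z)).astype(int)[::-1])])) for d in np.arange(-.012,.013,.002)])
t0=cv2.imread("pics/t3.png");d=cv2.absdiff(t0,T[0]).max(2)
for n,(x,y,w) in dict(pliers=(329,263,14),thermo=(190,263,30),mA=(274,262,16),mB=(250,130,14),mC=(380,267,16),cup=(357,173,13),hood=(165,135,14)).items():
    print(n,d[y-w:y+w,x-w:x+w].mean().round(1))
E
```

```text
scene side [(-12, 103, 100, 101), (-10, 102, 99, 101), (-8, 109, 104, 106), (-6, 109, 104, 106), (-4, 112, 107, 108), (-2, 93, 89, 91), (0, 92, 89, 90), (2, 46, 44, 46), (4, 18, 19, 19), (6, 18, 19, 19), (8, 31, 30, 32), (10, 44, 41, 42), (12, 37, 36, 36)]
scene top [(-12, 130, 131, 125), (-10, 111, 112, 106), (-8, 100, 101, 96), (-6, 102, 101, 100), (-4, 102, 101, 100), (-2, 116, 110, 113), (0, 112, 108, 110), (2, 112, 108, 110), (4, 109, 104, 106), (6, 108, 105, 107), (8, 92, 89, 90), (10, 108, 103, 105), (12, 84, 83, 82)]
top [(-12, 116, 122, 115), (-10, 117, 123, 117), (-8, 117, 123, 117), (-6, 121, 124, 118), (-4, 117, 124, 116), (-2, 118, 125, 117), (0, 118, 125, 117), (2, 105, 107, 102), (4, 72, 75, 72), (6, 31, 31, 28), (8, 20, 21, 18), (10, 20, 21, 18), (12, 26, 25, 23)]
pliers 5.5
thermo 31.7
mA 22.7
mB 3.5
mC 42.3
cup 37.3
hood 4.0
```

```bash
python3 - <<'E'
from station import *
s=read_state();print(s["t"],s["contact_force"]);print(close_job())
E
```

```text
39.725 [ 0.64557273 -0.3374848  -0.57812741]
the job is handed in; nothing more can be done
None
```

I handed the job in at 39.7 s: the hood stands open, and the cassette was set down, let go, and slid nose-first to a hard stop (36 N, twice) with only the black tab showing; I viewed 11 pictures, one over the limit, and the last bystander image check was inconclusive for the thermometer, mould_c and cup (probably arm or shadow; no unexpected contact was felt).

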